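Bolt the tool chest's hatch

TASK

Bolt the hatch of the plywood tool chest shut: by its ball handle, slide the spring-loaded barrel bolt across into the staple on the hatch, then turn the handle down into the notch in the rail in front of it, so that it stays locked when you let go. Feel for the notch gently, without forcing the handle against the rail, and leave the other things where they are.

Things in the scene. Friction and masses are not known exactly. Their poses are not given: they have to be found in the camera images.
- chest: fixed plywood tool chest, 170 (x) x 300 (y) x 110 mm high; origin at the centre of its underside, z up, x away from the robot at yaw 0. The left of its top (y 37 to 150) is a closed hatch. A steel barrel bolt lies along the front edge, axis parallel to y at x -50, z 128. Fixed parts: barrel 22 mm thick, y -134 to -74; guide y 20 to 31, top z 140; staple y 48 to 60, top z 143.
- bolt_root (a point): fixed point on the bolt's axis where the handle's root stands while the bolt is fully open: chest frame (-50, -60, 128) mm; axes as the chest's
- knob (a point): centre of the 20 mm steel ball at the end of the handle, 62 mm from the bolt's axis, on a square arm 8 mm thick. The ball is free all round: pinched along the chest's y it turns between the fingers.
- bolt (a joint): travel of the bolt toward the chest's +y, m: 0 fully open, 0.072 at its stop. A spring (about 1.6 N at 0, 5.2 N at 0.045) draws it back to 0 unless it is held or the handle is in the notch. Its end is through the staple from about 0.024 on.
- bolt_handle (a joint): angle of the handle about the bolt's axis, rad: 0 straight up, growing as the ball comes down toward the front (chest -x). It rests on the rail at about 0.94 and lies level in the notch at about 1.57. Slight friction holds it where it is left (about 1.5 N at the ball).
- rail_top (a point): fixed point of the chest at the height of the rail's top: 29.5 mm before and 14 mm above bolt_root. The 7 mm thick steel rail runs along the whole travel. Its notch, 12 mm wide and 18 deep, is set anew each time and not measured: its middle lies at a travel beyond 0.028, short of the stop by several mm; see or feel for it. The rail bears at most 35 N, about 17 N pressed on the ball.
- handle_arm: the handle (8 mm square arm and 20 mm ball); origin on the bolt's axis, z along the arm toward the ball
- tape_measure: pocket tape measure, 61x86x38 mm, on the hatch; bystander
- electrical_tape: roll of black tape, 66 mm across, 19 mm high, on the fixed part of the chest's top; bystander
- spanner: steel spanner, 174 mm, on the bench left of the chest; bystander
- pliers: pliers with blue handles, 206 mm, on the bench left of the chest; bystander

How it is judged:
On the way, in this order (a step that is already met when the one before it is completed fails the run):
1. the bolt is slid across into the staple with the handle still up or on the rail (value of joint bolt above 0.024 m and value of joint bolt_handle below 1.2 rad), for 0.1 s.
2. the handle is turned right down in the notch (value of joint bolt above 0.024 m and value of joint bolt_handle above 1.42 rad), for 0.2 s.
At the end, for the whole second after the job is handed in: The bolt is at least 24 mm across (through the staple), its handle is down in the notch (within about 0.15 rad of level) and both stay at rest there by themselves (all of step 2 and velocity of joint bolt between -0.01 and 0.01 m/s and velocity of joint bolt_handle between -0.1 and 0.1 rad/s); the robot touches nothing.
It fails at once if the handle is forced against the rail or the notch (more than 35 N between them) (contact force between handle_arm and chest above 35 N).
It fails at once if a bystander (tape measure, black tape, spanner or pliers) is shifted more than 25 mm (distance of any of tape_measure, electrical_tape, spanner, pliers from where it was at the start of the episode above 0.025 m).
It also fails if it takes over 61 s, if anything falls off the work surface, if the arm or the gripper's body presses on something with over 40 N, if the wrist force passes 120 N, or if a joint passes its speed limit or range.

ROBOT

A 6-joint arm with a two-finger parallel gripper is mounted at the origin on a cart in front of the work surface, level with it; the furniture and walls round the work are solid. World frame = base frame: x ahead of the robot, y to its left, z up, the work surface at z = 0. Lengths are in m, angles in rad, forces in N, time in s.
With the tool pointing down it reaches from about 0.375 to 0.9 m from the base axis. Payload 3.1 kg.
Tool frame: the origin (TCP) lies at the very end of the fingers, on their centre line; the grasp point (between the pads) lies 19 mm behind it (manip.tcp_to_grasp is the distance from the TCP to the grasp point, in m); z points along the fingers, y is the line along which they close (so a half turn about z gives the same grasp; the last joint's range is limited). The gripper opens to 85 mm and grips with 20 to 120 N. Pads are 22 mm wide; open, the fingers measure 114 mm over their backs; the gripper's body (76 mm by 85 mm) begins 54 mm behind the grasp point. The pads swing forward as they close: fully open they stand 13 mm farther back than shut.
Start: joints at [0.977, 0.527, 1.433, -0, 1.181, -0.178], TCP at [0.252, 0.572, 0.196] pointing down, gripper open.
Joint ranges: [-3.08, 3.08], [-0.75, 2.2], [0.22, 2.44], [-1.43, 4.57], [0, 2.65], [-2.85, 2.85]. Speed limits (rad/s): [2.79, 2.79, 3.14, 3.14, 3.14, 3.14].

INTERFACE

Orientations are given as a unit quaternion [x, y, z, w].
In Python, from station import manip gives the robot as it stands. The module is installed in compiled form; this text tells all that it offers.
- The arm moves only by the tool step_arm, never from a script. Its argument "commands" is one flat list of numbers, 6 for each row, row after row: the shift along the tool's x, y, z in m, then the turn, a rotation vector about the tool's x, y, z in degrees. A call has exactly 10 rows; each row is the pose to reach, as a shift and turn from the pose commanded when the call began, along the tool's axes at that moment; what a row does not reach only later rows make up. A row lasts 1/10 s, in which the tool goes at most 50 mm and 8.59 degrees, less where a joint would pass 70% of its speed; a pose out of reach is approached as far as the arm can. A call with a gripper value outside its range is refused whole. "jaw" is the opening in per cent of the stroke, from 0 (shut) to 100 (fully open), set as the call begins (left out, the last holds). The fingers move at their own pace and stop on an object; "grip_force" is the grip in N (left out, the last holds). Time passes only in rows, so rows that repeat a pose let the fingers close, or fill a call up. It gives the time, the measured TCP pose, the force, the opening and the grip force at its end, in the units of the state.
- manip.sense(): the state, without advancing time (a new reading comes with each control period).
- manip.snapshot(name): name is "scene" or "top" or "wrist"; returns a dict with "pixels" (480x640x3 uint8, blue, green, red), "fx", "fy", "cx", "cy" (pixels), "k1" (the pictures are not rectified: a ray, as slopes to the right and down, at radius r is drawn at 1 + k1 r^2 times it, then the intrinsics apply), "R" (3x3) and "t" (3): a world point X has camera coordinates R X + t; the wrist camera has in their place "mount" (4x4, takes a point from camera to tool coordinates, whose origin is the TCP and whose axes are the flange's). Camera axes: x right, y down, z forward; pixel columns grow to the right and rows downward; lengths in m; the calibration is good to about 2 mm. A picture is of the moment at which its call begins: read the wrist's pose just before it. There is no depth.
- manip.sign_off(): hands the job in; it is judged then, once.
The state is a dict: "t": time; "q": joint angles; "qd": joint speeds; "tau": joint torques, N m; "tcp_pos": TCP position; "tool_rot": TCP orientation; "force": force on the tool from outside, world axes, zero at the start; "ft_torque": the same for the moment, N m; "finger_gap": opening from 0.0 (shut) to 1.0 (fully open); "gripper_force": force on a finger pad.
Only numpy, scipy, OpenCV 4.12 (cv2) and the standard library are available. Lean on these libraries where they do the work, as an engineer would, in place of code of your own. Each camera call takes 0.05 s, during which the arm holds its last target. There are 200 camera calls.

## Working session

There is one attempt and no reset: what is moved stays moved. The work goes in short steps, Python scripts to look and compute and a tool call to move; the robot and the scene stay as the last step left them, time stands still between calls to the robot, and variables do not carry over. Pictures are saved under pics/ and viewed, at most 10 in all, crops included, and the job is handed in when it is done.

Besides the shell and the picture viewer there is one more tool, called after "Call:" as name(argument=value, ...) on one line, values as JSON. step_arm: Moves the arm, as the interface text tells. Its arguments: {"type":"object","properties":{"commands":{"type":"array","items":{"type":"number"}},"jaw":{"type":"number"},"grip_force":{"type":"number"}},"required":["commands"]}

```bash
mkdir -p pics
python3 - <<'E'
from station import manip
import cv2,numpy as np
s=manip.sense();print({k:np.round(v,3) for k,v in s.items()})
for n in("scene","top"):
    d=manip.snapshot(n);cv2.imwrite(f"pics/{n}0.png",d["pixels"])
    print(n,{k:np.round(v,4).tolist() for k,v in d.items() if k!="pixels"})
E
```

```text
{'t': np.float64(0.0), 'q': array([ 0.977,  0.528,  1.434,  0.   ,  1.181, -0.179]), 'qd': array([ 0.   ,  0.001,  0.   ,  0.001, -0.001,  0.002]), 'tau': array([ 1.0000e-03, -4.4234e+01, -1.7803e+01, -0.0000e+00,  8.0000e-03,
        0.0000e+00]), 'tcp_pos': array([0.252, 0.571, 0.195]), 'tool_rot': array([ 0.206,  0.978, -0.001, -0.   ]), 'force': array([-0.357,  0.047,  0.644]), 'ft_torque': array([ 0.042,  0.001, -0.005]), 'gripper_force': np.float64(0.0), 'finger_gap': np.float64(1.001)}
scene {'fx': 531.5734, 'fy': 531.5734, 'cx': 317.3482, 'cy': 230.1724, 'k1': -0.0607, 'R': [[-0.8963, -0.4435, 0.0049], [-0.335, 0.6697, -0.6628], [0.2906, -0.5957, -0.7488]], 't': [0.5779, 0.2798, 0.9464]}
top {'fx': 557.8846, 'fy': 557.8846, 'cx': 317.1347, 'cy': 238.9994, 'k1': 0.0273, 'R': [[-0.0123, -0.9993, -0.0356], [-0.9838, 0.0184, -0.1781], [0.1786, 0.0328, -0.9834]], 't': [0.0692, 0.6717, 1.1542]}
```

View pics/scene0.png

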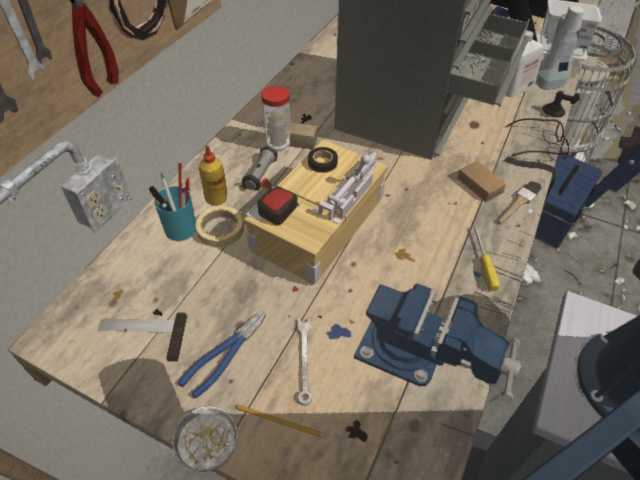

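View pics/top0.png

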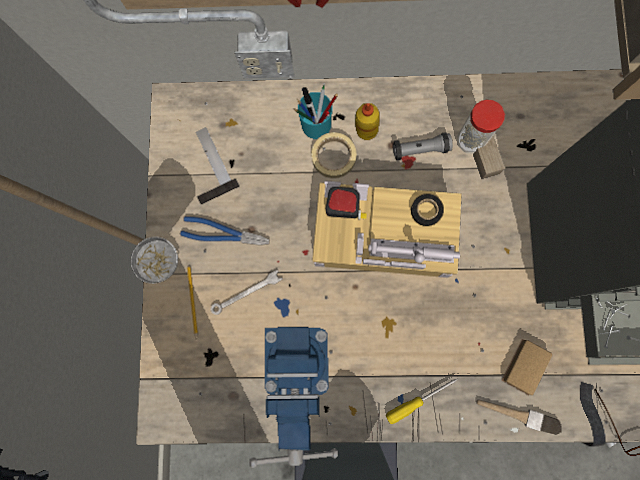

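Scene view: chest at about (315,210), bolt at (350,185). Top view: chest top spans about (316,183) to (461,273), with the bolt along its near edge at row 250. I'll enlarge both views.

Run:
```python
import cv2,numpy as np
a=cv2.imread("pics/top0.png")[170:290,300:480];b=cv2.imread("pics/scene0.png")[140:290,235:395]
a=cv2.resize(a,None,fx=4.4,fy=4.4,interpolation=cv2.INTER_CUBIC)[:, :];cv2.imwrite("pics/c1.png",a)
cv2.imwrite("pics/c2.png",cv2.resize(b,None,fx=4,fy=4,interpolation=cv2.INTER_CUBIC))
```

```text
(no output)
```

View pics/c1.png

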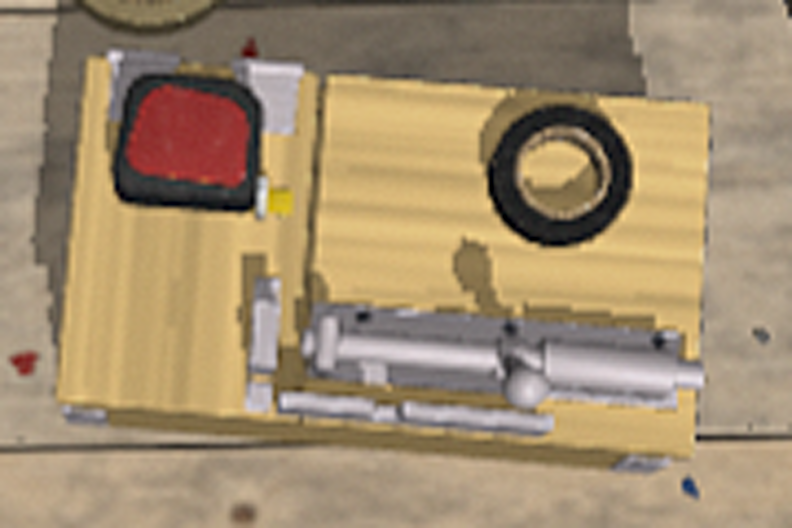

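View pics/c2.png

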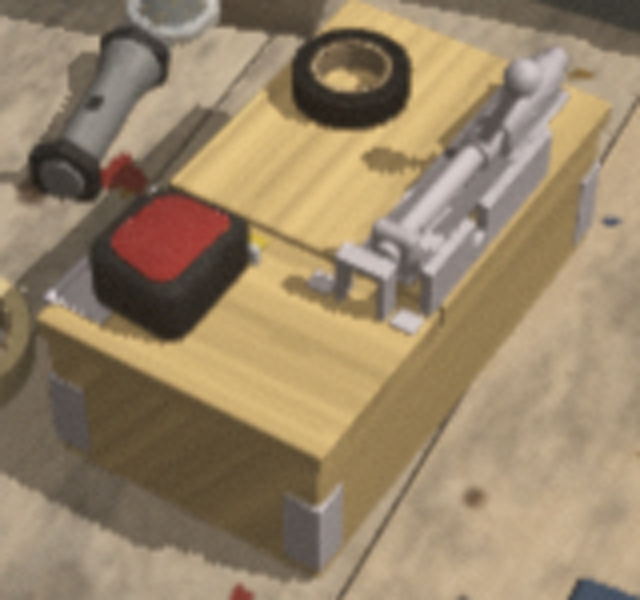

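Top crop: chest corners at about (88,57), (708,103), (692,455), (60,402). Ball at (526,388). Rail from (280,402) to (552,422), with a gap (the notch) near (387,412). Scene crop: corners (320,460), (345,3), (610,105), (40,315), lower corner (318,573), ball (521,75), rail break near (480,218).

```bash
cat > h.py <<'E'
from station import manip
import cv2,numpy as np
from scipy.optimize import least_squares
from scipy.spatial.transform import Rotation as Ro
C={"top":dict(f=557.8846,c=(317.1347,238.9994),k=.0273,R=[[-0.0123,-0.9993,-0.0356],[-0.9838,0.0184,-0.1781],[0.1786,0.0328,-0.9834]],t=[0.0692,0.6717,1.1542]),
"scene":dict(f=531.5734,c=(317.3482,230.1724),k=-.0607,R=[[-0.8963,-0.4435,0.0049],[-0.335,0.6697,-0.6628],[0.2906,-0.5957,-0.7488]],t=[0.5779,0.2798,0.9464])}
def proj(n,X):
    c=C[n];P=np.atleast_2d(X)@np.array(c["R"]).T+c["t"];s=P[:,:2]/P[:,2:]
    return s*(1+c["k"]*(s**2).sum(1,keepdims=True))*c["f"]+c["c"]
def w(p,X): # chest frame->world
    return Ro.from_euler("z",p[2]).apply(np.atleast_2d(X))+[p[0],p[1],0]
def onplane(n,uv,z):
    c=C[n];s=cv2.undistortPoints(np.array([[uv]],float),np.array([[c["f"],0,c["c"][0]],[0,c["f"],c["c"][1]],[0,0,1]]),np.array([c["k"],0,0,0]))[0,0]
    R=np.array(c["R"]);d=R.T@[*s,1];o=-R.T@c["t"];return o+d*(z-o[2])/d[2]
E
python3 - <<'E'
from h import *
t=lambda u,v:(300+u/4.4,170+v/4.4)
s=lambda u,v:(235+u/4,140+v/4)
T=[((85,150,110),t(88,57)),((85,-150,110),t(708,103)),((-85,-150,110),t(692,455)),((-85,150,110),t(60,402))]
S=[((-85,150,110),s(320,460)),((85,-150,110),s(345,3)),((-85,-150,110),s(610,105)),((85,150,110),s(40,315)),((-85,150,0),s(318,573))]
f=lambda p:np.r_[[ (proj("top",w(p,np.array(X)/1e3))[0]-u) for X,u in T]+[(proj("scene",w(p,np.array(X)/1e3))[0]-u) for X,u in S]].ravel()
r=least_squares(f,[.7,-.1,0]);p=r.x;print(p);print(f(p).reshape(-1,2).round(1))
inv=lambda X:(Ro.from_euler("z",-p[2]).apply(X-np.array([p[0],p[1],0]))*1e3).round(1)
for nm,uv in(("railL",t(280,402)),("notch",t(387,412)),("notchL",t(375,411)),("notchR",t(400,413)),("railR",t(552,422))):print(nm,inv(onplane("top",uv,.142)))
for nm,uv in(("notchS",s(480,218)),):print(nm,inv(onplane("scene",uv,.142)))
# ball
for n,uv in(("top",t(526,388)),("scene",s(521,75))):
  for z in(.18,.185,.19):print(n,z,inv(onplane(n,uv,z)))
print("root",w(p,[-.05,-.06,.128]))
E
```

```text
[ 0.6863464  -0.09059563 -0.10023698]
[[-0.3 -0.4]
 [ 1.2 -0.2]
 [ 1.3  0.1]
 [-1.   0.1]
 [ 0.1 -0.9]
 [ 0.9 -2.2]
 [ 0.  -1.5]
 [-1.7  0. ]
 [ 0.5  4.7]]
railL [-80.8  45.9 142. ]
notch [-81.3  -3.  142. ]
notchL [-81.3   2.5 142. ]
notchR [-81.3  -8.9 142. ]
railR [-79.6 -77.6 142. ]
notchS [-84.4  -0.5 142. ]
top 0.18 [-71.  -59.9 180. ]
top 0.185 [-71.8 -59.2 185. ]
top 0.19 [-72.6 -58.6 190. ]
scene 0.18 [-68.4 -67.1 180. ]
scene 0.185 [-70.8 -61.9 185. ]
scene 0.19 [-73.3 -56.6 190. ]
root [[ 0.63059322 -0.145291    0.128     ]]
```

```bash
cat >> h.py <<'E'
P=np.array([0.6863464,-0.09059563,-0.10023698])
def ballpos(trav,th): return w(P,[-.05-.062*np.sin(th),-.06+trav,.128+.062*np.cos(th)])[0]
Rg=Ro.from_matrix(np.c_[[-np.cos(P[2]),-np.sin(P[2]),0],[-np.sin(P[2]),np.cos(P[2]),0],[0,0,-1]])
def to(g): # tool shift/turn so grasp point is at g
    s=manip.sense();R=Ro.from_quat(s["tool_rot"]);tcp=np.array(g)-[0,0,.019]
    d=R.inv().apply(tcp-s["tcp_pos"]);r=(R.inv()*Rg).as_rotvec(degrees=True)
    return (d*1e3).round(1),r.round(2)
E
python3 - <<'E'
from h import *
print(ballpos(0,.36)); print(to(ballpos(0,.36)+[0,0,.10]))
E
```

```text
[ 0.60886185 -0.14310539  0.1860256 ]
(array([-614.9, -509.4,  -71. ]), array([ -0.11,  -0.04, -18.08]))
```

Call:
step_arm(commands=[-0.015, -0.012, -0.02, 0, 0, -1, -0.045, -0.037, -0.04, 0, 0, -2, -0.075, -0.062, -0.06, 0, 0, -3, -0.105, -0.087, -0.07, 0, 0, -4, -0.135, -0.112, -0.071, 0, 0, -5, -0.165, -0.137, -0.071, 0, 0, -6, -0.195, -0.162, -0.071, 0, 0, -7, -0.225, -0.187, -0.071, 0, 0, -8, -0.255, -0.212, -0.071, 0, 0, -9, -0.285, -0.237, -0.071, 0, 0, -10], jaw=55, grip_force=20)

```text
t: 1.1
tcp_pos: [0.4175, 0.2383, 0.2669]
tool_rot: [0.12, 0.993, -0.0, -0.0]
force: [0.7, 0.6, 0.4]
finger_gap: 0.545
gripper_force: 0.0
```

```bash
python3 -c "
from h import *
print(to(ballpos(0,.36)+[0,0,.10]))"
```

```text
(array([-2.767e+02, -3.248e+02, -2.000e-01]), array([-0.01, -0.03, -8.03]))
```

Call:
step_arm(commands=[-0.028, -0.032, 0, 0, 0, -1, -0.056, -0.065, 0, 0, 0, -2, -0.086, -0.1, 0, 0, 0, -3, -0.117, -0.137, 0, 0, 0, -4, -0.148, -0.174, 0, 0, 0, -5, -0.179, -0.21, 0, 0, 0, -6, -0.21, -0.246, 0, 0, 0, -7, -0.24, -0.28, 0, 0, 0, -8, -0.263, -0.308, 0, 0, 0, -8, -0.276, -0.324, 0, 0, 0, -8])

```text
t: 2.1
tcp_pos: [0.6088, -0.144, 0.2662]
tool_rot: [0.052, 0.999, -0.0, -0.0]
force: [0.4, -0.5, 0.3]
finger_gap: 0.551
gripper_force: 0.0
```

Run:
```python
from h import *
s=manip.sense();print(to(ballpos(0,.36)+[0,0,.10]),s["q"].round(2))
d=manip.snapshot("wrist");cv2.imwrite("pics/w1.png",d["pixels"])
M=np.array(d["mount"]);np.savez("w1.npz",M=M,R=s["tool_rot"],t=s["tcp_pos"],k=[d["fx"],d["fy"],d["cx"],d["cy"],d["k1"]]);print(M.round(4).tolist())
def pw(X):
    T=Ro.from_quat(s["tool_rot"]).inv().apply(np.array(X)-s["tcp_pos"]);c=np.linalg.inv(M)@[*T,1];a=c[:2]/c[2];a=a*(1+d["k1"]*a@a);return np.array([d["fx"],d["fy"]])*a+[d["cx"],d["cy"]]
for n,X in(("ball",ballpos(0,.36)),("notch",w(P,[-.0795,-.003,.142])[0]),("railR",w(P,[-.0795,-.078,.142])[0]),("staple",w(P,[-.05,.054,.143])[0])):print(n,pw(X).round(1))
```

```text
(array([ 0. ,  0.9, -0.8]), array([-0.03, -0.02, -0.23])) [-0.41  0.46  1.35 -0.    1.33 -1.88]
[[-0.0004, -0.9529, -0.3032, 0.0776], [1.0, -0.0005, 0.0002, -0.0003], [-0.0003, -0.3032, 0.9529, -0.1772], [0.0, 0.0, 0.0, 1.0]]
ball [323.4 235.1]
notch [391.7 210.7]
railR [301.5 211.1]
staple [457.2 244.5]
```

View pics/w1.png

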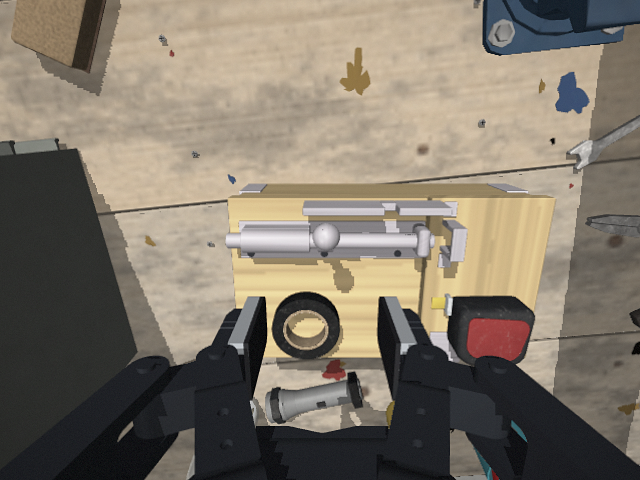

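The wrist view shows the ball at (326,237), within 3 px of the prediction. The notch gap is near (390,209). I'll crop in to get its travel.

Run:
```python
import cv2
a=cv2.imread("pics/w1.png")[190:270,290:470];cv2.imwrite("pics/c3.png",cv2.resize(a,None,fx=4.4,fy=4.4,interpolation=cv2.INTER_CUBIC))
```

```text
(no output)
```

View pics/c3.png

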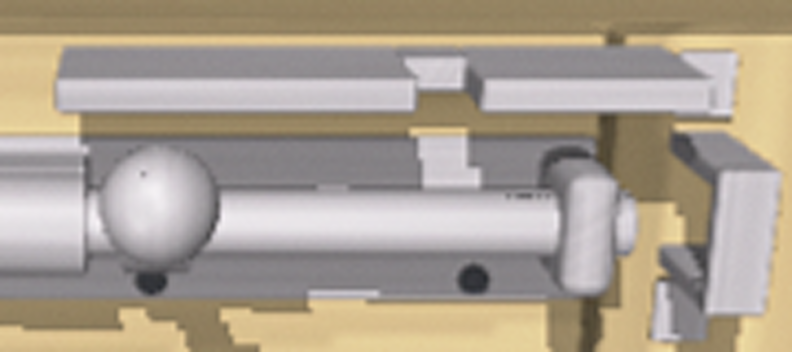

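Call:
step_arm(commands=[0, 0.001, 0.012, 0, 0, 0, 0, 0.001, 0.025, 0, 0, 0, 0, 0.001, 0.038, 0, 0, 0, 0, 0.001, 0.05, 0, 0, 0, 0, 0.001, 0.062, 0, 0, 0, 0, 0.001, 0.074, 0, 0, 0, 0, 0.001, 0.085, 0, 0, 0, 0, 0.001, 0.093, 0, 0, 0, 0, 0.001, 0.099, 0, 0, 0, 0, 0.001, 0.099, 0, 0, 0])

```text
t: 3.15
tcp_pos: [0.6076, -0.1396, 0.1671]
tool_rot: [0.051, 0.999, 0.0, -0.001]
force: [-1.0, -0.5, 0.5]
finger_gap: 0.553
gripper_force: 0.0
```

The gap in the crop runs from x≈410 to 475 at the rail top, middle about (442,66). The guide is at x≈590 and the ball at (159,205). I'll refine the travel from these and check the pinch position.

Run:
```python
from h import *
z=np.load("w1.npz");M,k=z["M"],z["k"];R=Ro.from_quat(z["R"])
def pw(X):
    T=R.inv().apply(np.array(X)-z["t"]);c=np.linalg.inv(M)@[*T,1];a=c[:2]/c[2];a=a*(1+k[4]*a@a);return k[:2]*a+k[2:4]
q=lambda X:((pw(w(P,np.array(X)/1e3)[0])-[290,190])*4.4).round(0)
for n,X in(("ball159,205",(-71.8,-60,186)),("guidetop R 565-615,180",(-50,20,140)),("guideL",(-50,31,140)),("barrel end 85,~190",(-50,-74,139)),("staple712,165",(-50,48,143)),("notch442,66",(-79.5,-3,142)),("n-6",(-79.5,-6,142)),("n-9",(-79.5,-9,142))):print(n,q(X))
print(to(ballpos(0,.36)))
```

```text
ball159,205 [147. 198.]
guidetop R 565-615,180 [556. 236.]
guideL [612. 235.]
barrel end 85,~190 [ 75. 236.]
staple712,165 [705. 240.]
notch442,66 [448.  91.]
n-6 [432.  91.]
n-9 [416.  91.]
(array([-1.6, -3.3,  0.1]), array([ 0.03, -0.09, -0.09]))
```

Call:
step_arm(commands=[0, 0, 0, 0, 0, 0, 0, 0, 0, 0, 0, 0, 0, 0, 0, 0, 0, 0, 0, 0, 0, 0, 0, 0, 0, 0, 0, 0, 0, 0, 0, 0, 0, 0, 0, 0, 0, 0, 0, 0, 0, 0, 0, 0, 0, 0, 0, 0, 0, 0, 0, 0, 0, 0, 0, 0, 0, 0, 0, 0], jaw=0, grip_force=25)

```text
t: 4.15
tcp_pos: [0.6081, -0.1398, 0.1681]
tool_rot: [0.051, 0.999, -0.0, -0.0]
force: [-0.1, -0.6, -0.2]
finger_gap: -0.0
gripper_force: 0.0
```

The jaw closed on nothing, so I'll look.

Run:
```python
from h import *
d=manip.snapshot("wrist");s=manip.snapshot("scene")
a=d["pixels"][180:480,120:540];b=cv2.resize(s["pixels"][130:270,280:440],None,fx=2.14,fy=2.14,interpolation=cv2.INTER_CUBIC)
cv2.imwrite("pics/m2.png",np.hstack([a,np.ascontiguousarray(b[:299]),][:1]) if 0 else np.hstack([a,cv2.resize(b,(343,300))]))
```

```text
(no output)
```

View pics/m2.png

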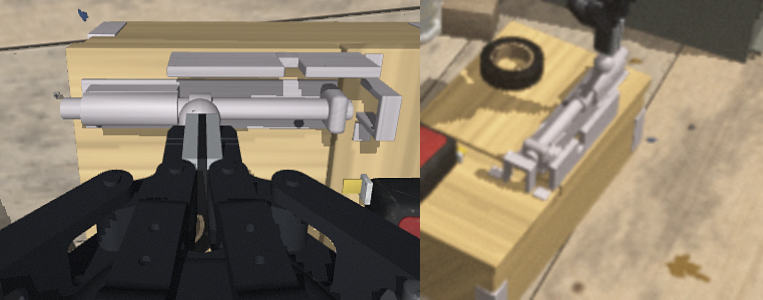

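The fingers closed just behind the ball, on its +x side. The ball is visible in front of the tips at about full-image pixel (321,287). I'll re-triangulate using all the views.

Run:
```python
from h import *
z=np.load("w1.npz");M,k=z["M"],z["k"];s=manip.sense();print(k.round(3),s["tcp_pos"].round(4),s["force"].round(1))
W=[(z["R"],z["t"],(326.1,236.6)),(s["tool_rot"],s["tcp_pos"],(321,287))]
def pw(X,r,t):
    T=Ro.from_quat(r).inv().apply(np.array(X)-t);c=np.linalg.inv(M)@[*T,1];a=c[:2]/c[2];a=a*(1+k[4]*a@a);return k[:2]*a+k[2:4]
b=(300+526/4.4,170+388/4.4);sc=(235+521/4,140+75/4)
def f(X,u): return np.r_[[ (pw(X,*W[i][:2])-W[i][2]) if i<2 else proj("top" if i==2 else "scene",X)[0]-(b if i==2 else sc) for i in u]].ravel()
inv=lambda X:(Ro.from_euler("z",-P[2]).apply(X-np.array([P[0],P[1],0]))*1e3).round(1)
for u in([0,1],[2,3],[0,2],[0,3],[0,2,3]):
    r=least_squares(f,[.61,-.14,.186],args=(u,));print(u,r.x.round(4),inv(r.x),r.fun.round(1))
print(pw(s["tcp_pos"],s["tool_rot"],s["tcp_pos"]))
```

```text
[3.70969e+02 3.70969e+02 3.21735e+02 2.40798e+02 1.40000e-02] [ 0.6081 -0.1397  0.1681] [ 0.1  0.1 -0. ]
[0, 1] [ 0.623  -0.142   0.1443] [-57.9 -57.5 144.3] [ 0.1  0.  -0.1 -0. ]
[2, 3] [ 0.6086 -0.142   0.1878] [-72.2 -58.9 187.8] [ 0.  0. -0. -0.]
[0, 2] [ 0.6078 -0.1411  0.1941] [-73.1 -58.1 194.1] [ 0. -0.  0. -0.]
[0, 3] [ 0.6093 -0.1412  0.1887] [-71.6 -58.1 188.7] [-0.  -0.2 -0.4 -0.2]
[0, 2, 3] [ 0.6091 -0.1412  0.189 ] [-71.8 -58.1 189. ] [-0.1 -0.3 -0.3 -0.3 -0.3 -0.3]
[322.22618355 279.70249148]
```

Run:
```python
from h import *
z=np.load("w1.npz");M,k=z["M"],z["k"];s=manip.sense()
def pw(X,r,t):
    T=Ro.from_quat(r).inv().apply(np.array(X)-t);c=np.linalg.inv(M)@[*T,1];a=c[:2]/c[2];a=a*(1+k[4]*a@a);return np.r_[k[:2]*a+k[2:4]-[120,180],3.71/c[2]]
for th in(-.9,-.6,-.3,0,.2,.36,.5,.7,.94):
    X=ballpos(.002,th);print(th,X.round(3),pw(X,s["tool_rot"],s["tcp_pos"]).round(1),((proj("scene",X)[0]-[280,130])*2.14).round(0))
d=manip.snapshot("wrist")["pixels"][250:350,240:410];e=manip.snapshot("scene")["pixels"][125:205,330:410]
cv2.imwrite("pics/m3.png",np.hstack([cv2.resize(d,(680,400),interpolation=cv2.INTER_CUBIC)[:, 280-200:480],cv2.resize(e,(400,400),interpolation=cv2.INTER_CUBIC)]))
```

```text
-0.9 [ 0.679 -0.148  0.167] [200.2 212.4  17.2] [117.  53.]
-0.6 [ 0.666 -0.147  0.179] [200.1 207.7  18.6] [129.  48.]
-0.3 [ 0.649 -0.145  0.187] [199.9 190.9  19.9] [144.  47.]
0 [ 0.631 -0.143  0.19 ] [199.7 162.2  20.8] [161.  52.]
0.2 [ 0.619 -0.142  0.189] [199.7 138.1  21.1] [173.  58.]
0.36 [ 0.609 -0.141  0.186] [199.6 117.2  21.1] [181.  63.]
0.5 [ 0.601 -0.14   0.182] [199.6  98.8  21. ] [189.  69.]
0.7 [ 0.591 -0.139  0.175] [199.6  73.6  20.6] [198.  79.]
0.94 [ 0.581 -0.138  0.165] [199.6  47.5  19.8] [206.  91.]
```

View pics/m3.png

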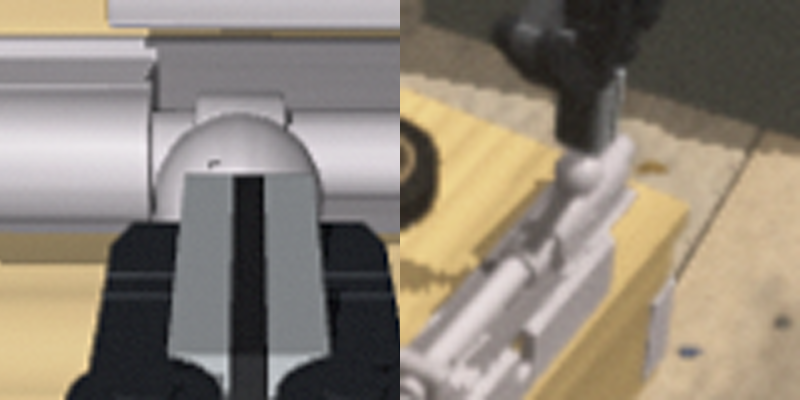

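The ball hasn't moved: its pixel position matches 0.36 rad and its radius is 21 px. The shut fingertips sit just above it at about (324,294). I'll check where that puts them in the tool frame.

Run:
```python
from h import *
z=np.load("w1.npz");M,k=z["M"],z["k"];s=manip.sense();print(s["tcp_pos"],s["finger_gap"],s["force"].round(2),manip.tcp_to_grasp)
def pt(T):
    c=np.linalg.inv(M)@[*T,1];a=c[:2]/c[2];a=a*(1+k[4]*a@a);return k[:2]*a+k[2:4]
for x in(0,.011):
  for h in(0,-.01,-.02,-.03,-.04):
    X=Ro.from_quat(s["tool_rot"]).apply([x,0,h])+s["tcp_pos"];print(x,h,pt([x,0,h]).round(1),(((proj("scene",X)[0]-[330,125])*5)+[400,0]).round(0))
```

```text
[ 0.60808921 -0.13974653  0.16809303] -0.0032184094021336365 [-0.28 -0.33 -0.03] 0.0187
0 0 [322.2 279.7] [572. 209.]
0 -0.01 [322.3 287.9] [573. 191.]
0 -0.02 [322.3 297. ] [575. 172.]
0 -0.03 [322.3 307.1] [577. 153.]
0 -0.04 [322.4 318.5] [579. 133.]
0.011 0 [322.2 259.8] [596. 219.]
0.011 -0.01 [322.3 267.1] [597. 200.]
0.011 -0.02 [322.3 275.2] [599. 182.]
0.011 -0.03 [322.3 284.2] [601. 162.]
0.011 -0.04 [322.4 294.4] [603. 143.]
```

The shut fingertips end about 37 mm short of the reported TCP, and the wrist and scene cameras agree on this. So the real fingers are above the ball. I'll open and go down in a guarded way.

Call:
step_arm(commands=[0, 0, 0, 0, 0, 0, 0, 0, 0, 0, 0, 0, 0, 0, 0, 0, 0, 0, 0, -0.001, 0, 0, 0, 0, 0, -0.0015, 0.004, 0, 0, 0, 0, -0.0015, 0.009, 0, 0, 0, 0, -0.0015, 0.014, 0, 0, 0, 0, -0.0015, 0.019, 0, 0, 0, 0, -0.0015, 0.025, 0, 0, 0, 0, -0.0015, 0.025, 0, 0, 0], jaw=60)

```text
t: 5.35
tcp_pos: [0.6071, -0.1409, 0.1418]
tool_rot: [0.051, 0.999, 0.0, -0.001]
force: [-0.2, 0.3, -0.1]
finger_gap: 0.6
gripper_force: 0.0
```

Call:
step_arm(commands=[0, 0, 0.002, 0, 0, 0, 0, 0, 0.004, 0, 0, 0, 0, 0, 0.006, 0, 0, 0, 0, 0, 0.008, 0, 0, 0, 0, 0, 0.009, 0, 0, 0, 0, 0, 0.01, 0, 0, 0, 0, 0, 0.01, 0, 0, 0, 0, 0, 0.01, 0, 0, 0, 0, 0, 0.01, 0, 0, 0, 0, 0, 0.01, 0, 0, 0])

```text
t: 6.35
tcp_pos: [0.608, -0.1413, 0.1332]
tool_rot: [0.051, 0.999, -0.0, 0.0]
force: [0.2, -0.8, 0.0]
finger_gap: 0.597
gripper_force: 0.0
```

Call:
step_arm(commands=[0, 0, 0, 0, 0, 0, 0, 0, 0, 0, 0, 0, 0, 0, 0, 0, 0, 0, 0, 0, 0, 0, 0, 0, 0, 0, 0, 0, 0, 0, 0, 0, 0, 0, 0, 0, 0, 0, 0, 0, 0, 0, 0, 0, 0, 0, 0, 0, 0, 0, 0, 0, 0, 0, 0, 0, 0, 0, 0, 0], jaw=0, grip_force=25)

```text
t: 7.35
tcp_pos: [0.608, -0.141, 0.1332]
tool_rot: [0.051, 0.999, 0.0, 0.0]
force: [-0.0, 2.6, 2.1]
finger_gap: 0.212
gripper_force: 24.5
```

It's gripped at 18 mm with a small upward push, so the pads are on the upper half of the ball. I'll go a little deeper.

Call:
step_arm(commands=[0, 0, 0, 0, 0, 0, 0, 0, 0, 0, 0, 0, 0, 0, 0, 0, 0, 0, 0, 0, 0, 0, 0, 0, 0, 0, 0.002, 0, 0, 0, 0, 0, 0.004, 0, 0, 0, 0, 0, 0.006, 0, 0, 0, 0, 0, 0.008, 0, 0, 0, 0, 0, 0.009, 0, 0, 0, 0, 0, 0.009, 0, 0, 0], jaw=45)

```text
t: 8.35
tcp_pos: [0.6078, -0.1412, 0.1238]
tool_rot: [0.051, 0.999, 0.0, -0.0]
force: [-0.1, -1.3, -0.1]
finger_gap: 0.445
gripper_force: 0.0
```

Call:
step_arm(commands=[0, 0, 0, 0, 0, 0, 0, 0, 0, 0, 0, 0, 0, 0, 0, 0, 0, 0, 0, 0, 0, 0, 0, 0, 0, 0, 0, 0, 0, 0, 0, 0, 0, 0, 0, 0, 0, 0, 0, 0, 0, 0, 0, 0, 0, 0, 0, 0, 0, 0, 0, 0, 0, 0, 0, 0, 0, 0, 0, 0], jaw=0, grip_force=25)

```text
t: 9.35
tcp_pos: [0.608, -0.141, 0.1242]
tool_rot: [0.051, 0.999, 0.0, 0.0]
force: [-0.4, 2.7, 2.1]
finger_gap: 0.214
gripper_force: 24.5
```

Same gap, so the pads are flat on the ball's diameter and the grasp is good. Next I slide the bolt 52 mm across.

Call:
step_arm(commands=[0, 0.003, 0, 0, 0, 0, 0, 0.008, 0, 0, 0, 0, 0, 0.014, 0, 0, 0, 0, 0, 0.021, 0, 0, 0, 0, 0, 0.028, 0, 0, 0, 0, 0, 0.035, 0, 0, 0, 0, 0, 0.042, 0, 0, 0, 0, 0, 0.047, 0, 0, 0, 0, 0, 0.05, 0, 0, 0, 0, 0, 0.052, 0, 0, 0])

```text
validation failed for argument at $.co...
```

Call:
step_arm(commands=[0.0028, 0, 0.0012, 0, 0, 0, 0.0055, 0, 0.0025, 0, 0, 0, 0.0082, 0, 0.0041, 0, 0, 0, 0.0109, 0, 0.0058, 0, 0, 0, 0.0134, 0, 0.0076, 0, 0, 0, 0.0159, 0, 0.0096, 0, 0, 0, 0.0183, 0, 0.0117, 0, 0, 0, 0.0205, 0, 0.0139, 0, 0, 0, 0.0205, 0, 0.0139, 0, 0, 0, 0.0205, 0, 0.0139, 0, 0, 0])

```text
t: 10.35
tcp_pos: [0.5865, -0.1389, 0.1094]
tool_rot: [0.051, 0.999, 0.0, -0.001]
force: [0.4, 2.9, 0.3]
finger_gap: 0.211
gripper_force: 24.8
```

The slide call was refused, so only the swing ran: the handle is now at about 0.77 rad with the bolt still open. That is above the rail, so it does no harm. I'll resend the slide.

Call:
step_arm(commands=[0, 0.003, 0, 0, 0, 0, 0, 0.008, 0, 0, 0, 0, 0, 0.014, 0, 0, 0, 0, 0, 0.021, 0, 0, 0, 0, 0, 0.028, 0, 0, 0, 0, 0, 0.035, 0, 0, 0, 0, 0, 0.042, 0, 0, 0, 0, 0, 0.047, 0, 0, 0, 0, 0, 0.05, 0, 0, 0, 0, 0, 0.052, 0, 0, 0])

```text
validation failed for argument at $.co...
```

I was one number short (59 instead of 60).

Call:
step_arm(commands=[0, 0.003, 0, 0, 0, 0, 0, 0.008, 0, 0, 0, 0, 0, 0.014, 0, 0, 0, 0, 0, 0.021, 0, 0, 0, 0, 0, 0.028, 0, 0, 0, 0, 0, 0.035, 0, 0, 0, 0, 0, 0.042, 0, 0, 0, 0, 0, 0.047, 0, 0, 0, 0, 0, 0.05, 0, 0, 0, 0, 0, 0.052, 0, 0, 0, 0])

```text
t: 11.35
tcp_pos: [0.5931, -0.0876, 0.1103]
tool_rot: [0.05, 0.999, -0.001, 0.0]
force: [-2.4, -6.1, -0.1]
finger_gap: 0.21
gripper_force: 24.9
```

Run:
```python
from h import *
s=manip.sense();inv=lambda X:(Ro.from_euler("z",-P[2]).apply(X-np.array([P[0],P[1],0]))*1e3).round(1)
print(inv(s["tcp_pos"]+[0,0,.062]),s["force"].round(1))
d=manip.snapshot("wrist");cv2.imwrite("pics/w3.png",np.hstack([d["pixels"][160:320,200:480],]).repeat(1,0) if 0 else cv2.resize(d["pixels"][170:320,220:480],(780,450),interpolation=cv2.INTER_CUBIC))
M=np.array(d["mount"])
def pw(X):
    T=Ro.from_quat(s["tool_rot"]).inv().apply(np.array(X)-s["tcp_pos"]);c=np.linalg.inv(M)@[*T,1];a=c[:2]/c[2];a=a*(1+d["k1"]*a@a);return ((np.array([d["fx"],d["fy"]])*a+[d["cx"],d["cy"]]-[220,170])*3).round(0)
for y in(-76,-12,-6,0,6,37):print(y,pw(w(P,[-.0795,y/1e3,.142])[0]))
```

```text
[-93.1  -6.3 172.3] [-2.4 -6.1 -0.1]
-76 [-161.  499.]
-12 [269. 499.]
-6 [309. 499.]
0 [349. 499.]
6 [389. 499.]
37 [597. 499.]
```

View pics/w3.png

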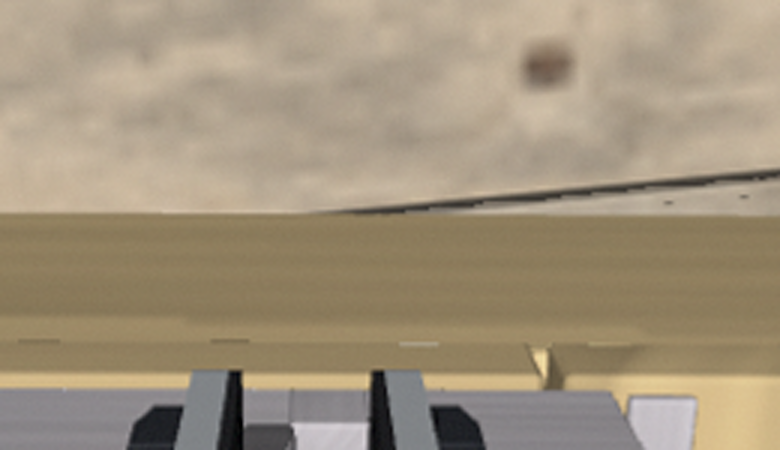

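The notch shows as the bright gap at crop x 290–367 (middle 328), and the pinched ball is centred at x≈305. At 6.5 px/mm the notch is about 3.4 mm further along. I'll shift by that and lower the handle gently to just past rail level.

Call:
step_arm(commands=[0, 0.001, 0, 0, 0, 0, 0, 0.0025, 0, 0, 0, 0, 0, 0.0034, 0, 0, 0, 0, 0.002, 0.0034, 0.002, 0, 0, 0, 0.004, 0.0034, 0.0044, 0, 0, 0, 0.006, 0.0034, 0.0068, 0, 0, 0, 0.007, 0.0034, 0.0082, 0, 0, 0, 0.0078, 0.0034, 0.0092, 0, 0, 0, 0.0082, 0.0034, 0.01, 0, 0, 0, 0.0082, 0.0034, 0.01, 0, 0, 0])

```text
t: 12.4
tcp_pos: [0.5862, -0.0838, 0.101]
tool_rot: [0.051, 0.999, -0.001, 0.001]
force: [-1.2, -5.5, 2.5]
finger_gap: 0.212
gripper_force: 25.2
```

```bash
cat >> h.py <<'E'
def st():
    s=manip.sense();b=Ro.from_euler("z",-P[2]).apply(s["tcp_pos"]+[0,0,.062]-np.array([P[0],P[1],0]))*1e3
    print(b.round(1),"th",np.arctan2(-50-b[0],b[2]-128).round(3),"r",np.hypot(b[0]+50,b[2]-128).round(1),"F",s["force"].round(1),s["finger_gap"].round(3))
E
python3 -c "
from h import *
st()"
```

```text
Traceback (most recent call last):
  File "h.py", line 24, in st
    print(b.round(1),"th",np.arctan2(-50-b[0],b[2]-128).round(3),"r",np.hypot(b[0]+50,b[2]-128).round(1),"F",s["force"].round(1),s["finger_gap"].round(3))
                                                                                                                                 ^^^^^^^^^^^^^^^^^^^^^
AttributeError: 'float' object has no attribute 'round'
```

Call:
step_arm(commands=[0.0005, 0, 0.0008, 0, 0, 0, 0.001, 0, 0.0015, 0, 0, 0, 0.0013, 0, 0.002, 0, 0, 0, 0.0013, 0, 0.002, 0, 0, 0, 0.0013, 0, 0.002, 0, 0, 0, 0.0013, 0, 0.002, 0, 0, 0, 0.0013, 0, 0.002, 0, 0, 0, 0.0013, 0, 0.002, 0, 0, 0, 0.0013, 0, 0.002, 0, 0, 0, 0.0013, 0, 0.002, 0, 0, 0])

```text
t: 13.4
tcp_pos: [0.5851, -0.0837, 0.099]
tool_rot: [0.051, 0.999, -0.001, 0.002]
force: [-0.2, -6.8, 3.4]
finger_gap: 0.21
gripper_force: 25.3
```

```bash
sed -i 's/s\["finger_gap"\].round(3)/s["finger_gap"]/' h.py; python3 -c "
from h import *
st()"
```

```text
[-101.4   -3.3  161. ] th 1.0 r 61.1 F [-0.2 -6.8  3.4] 0.20999180697224787
```

Call:
step_arm(commands=[0.0006, 0, 0.0007, 0, 0, 0, 0.0012, 0, 0.0014, 0, 0, 0, 0.0018, 0, 0.0021, 0, 0, 0, 0.0024, 0, 0.0028, 0, 0, 0, 0.0026, 0, 0.0032, 0, 0, 0, 0.0026, 0, 0.0032, 0, 0, 0, 0.0026, 0, 0.0032, 0, 0, 0, 0.0026, 0, 0.0032, 0, 0, 0, 0.0026, 0, 0.0032, 0, 0, 0, 0.0026, 0, 0.0032, 0, 0, 0])

```text
t: 14.4
tcp_pos: [0.5832, -0.0835, 0.0958]
tool_rot: [0.051, 0.999, -0.001, 0.002]
force: [0.2, -4.9, 1.6]
finger_gap: 0.207
gripper_force: 25.3
```

```bash
python3 -c "
from h import *
st()"
```

```text
[-103.3   -3.3  157.8] th 1.061 r 61.1 F [ 0.2 -4.9  1.6] 0.20656849995955057
```

There is no contact reaction past rail level, so the handle is in the notch. I'll keep turning it down.

Call:
step_arm(commands=[0.001, 0, 0.0015, 0, 0, 0, 0.0019, 0, 0.003, 0, 0, 0, 0.0026, 0, 0.0048, 0, 0, 0, 0.0033, 0, 0.0066, 0, 0, 0, 0.0039, 0, 0.0085, 0, 0, 0, 0.0044, 0, 0.0101, 0, 0, 0, 0.0048, 0, 0.0115, 0, 0, 0, 0.0052, 0, 0.0129, 0, 0, 0, 0.0052, 0, 0.0129, 0, 0, 0, 0.0052, 0, 0.0129, 0, 0, 0])

```text
t: 15.4
tcp_pos: [0.5776, -0.083, 0.0827]
tool_rot: [0.051, 0.999, -0.001, 0.002]
force: [-0.9, -5.8, 1.5]
finger_gap: 0.211
gripper_force: 25.5
```

```bash
python3 -c "
from h import *
st()"
```

```text
[-109.    -3.3  144.7] th 1.296 r 61.3 F [-0.9 -5.8  1.5] 0.2112589353867407
```

Call:
step_arm(commands=[0.0005, 0, 0.002, 0, 0, 0, 0.001, 0, 0.004, 0, 0, 0, 0.0013, 0, 0.006, 0, 0, 0, 0.0016, 0, 0.008, 0, 0, 0, 0.0018, 0, 0.01, 0, 0, 0, 0.002, 0, 0.0115, 0, 0, 0, 0.0021, 0, 0.013, 0, 0, 0, 0.0022, 0, 0.014, 0, 0, 0, 0.0022, 0, 0.0145, 0, 0, 0, 0.0022, 0, 0.0145, 0, 0, 0])

```text
t: 16.4
tcp_pos: [0.5753, -0.0827, 0.0682]
tool_rot: [0.051, 0.999, -0.001, 0.002]
force: [-1.7, -6.4, 1.4]
finger_gap: 0.216
gripper_force: 25.8
```

```bash
python3 -c "
from h import *
st()"
```

```text
[-111.2   -3.3  130.2] th 1.535 r 61.3 F [-1.7 -6.4  1.4] 0.21633665600222132
```

Call:
step_arm(commands=[0, 0, 0.0005, 0, 0, 0, 0, 0, 0.001, 0, 0, 0, 0, 0, 0.0015, 0, 0, 0, 0, 0, 0.0015, 0, 0, 0, 0, -0.0005, 0.0015, 0, 0, 0, 0, -0.001, 0.0015, 0, 0, 0, 0, -0.0015, 0.0015, 0, 0, 0, 0, -0.0015, 0.0015, 0, 0, 0, 0, -0.0015, 0.0015, 0, 0, 0, 0, -0.0015, 0.0015, 0, 0, 0])

```text
t: 17.4
tcp_pos: [0.575, -0.0836, 0.0666]
tool_rot: [0.051, 0.999, -0.0, 0.001]
force: [2.3, -2.5, 3.1]
finger_gap: 0.208
gripper_force: 25.8
```

```bash
python3 -c "
from h import *
st()"
```

```text
[-111.4   -4.2  128.6] th 1.561 r 61.5 F [ 2.3 -2.5  3.1] 0.20780679718602937
```

The notch wall has taken the spring load. Release, then rise.

Call:
step_arm(commands=[0, 0, 0, 0, 0, 0, 0, 0, 0, 0, 0, 0, 0, 0, 0, 0, 0, 0, 0, 0, 0, 0, 0, 0, 0, 0, 0, 0, 0, 0, 0, 0, 0, 0, 0, 0, 0, 0, 0, 0, 0, 0, 0, 0, 0, 0, 0, 0, 0, 0, 0, 0, 0, 0, 0, 0, 0, 0, 0, 0], jaw=60)

```text
t: 18.4
tcp_pos: [0.5736, -0.0836, 0.0661]
tool_rot: [0.051, 0.999, 0.0, -0.0]
force: [-0.1, -0.4, 0.4]
finger_gap: 0.6
gripper_force: 0.0
```

Call:
step_arm(commands=[0, 0, -0.004, 0, 0, 0, 0, 0, -0.01, 0, 0, 0, 0, 0, -0.018, 0, 0, 0, 0, 0, -0.028, 0, 0, 0, 0, 0, -0.04, 0, 0, 0, 0, 0, -0.055, 0, 0, 0, 0, 0, -0.072, 0, 0, 0, 0, 0, -0.09, 0, 0, 0, 0, 0, -0.105, 0, 0, 0, 0, 0, -0.115, 0, 0, 0])

```text
t: 19.4
tcp_pos: [0.5743, -0.0838, 0.1834]
tool_rot: [0.051, 0.999, -0.0, 0.001]
force: [-0.2, 0.6, -0.7]
finger_gap: 0.602
gripper_force: 0.0
```

Run:
```python
from h import *
st()
a=manip.snapshot("wrist")["pixels"][100:400,100:540];b=manip.snapshot("scene")["pixels"][140:240,300:400]
cv2.imwrite("pics/end.png",np.hstack([a,cv2.resize(b,(300,300),interpolation=cv2.INTER_CUBIC)]))
```

```text
[-112.1   -4.4  245.4] th 0.487 r 132.8 F [-0.2  0.6 -0.7] 0.6020518010532578
```

View pics/end.png

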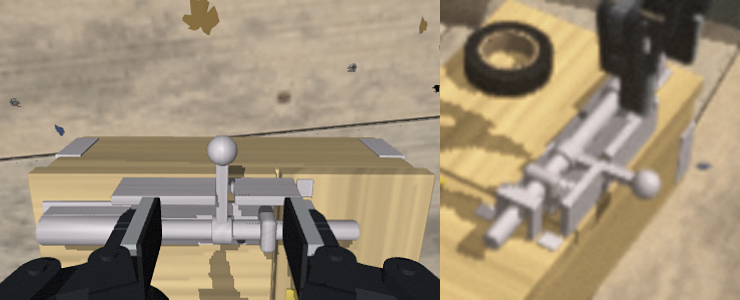

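The picture shows the handle lying level through the notch (ball at (222,150)), the bolt through the staple, and the fingers clear of everything.

```bash
python3 -c "
from station import manip
print(manip.sign_off())"
```

```text
the job is handed in; nothing more can be done
None
```

The hatch is bolted: the bolt is through the staple at about 56 mm travel, the handle lies level in the notch with the gripper clear, and I handed the job in at about 19.5 s (no verdict was returned).

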